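Feel the jaw clearance of a dental model table

TASK

On the control box press the round key, then the square key, then the bar-shaped key, one at a time and letting each spring back, to stop and lock the machine and zero the reading. Then draw the taper feeler gauge out of its wooden stand by its black handle and slide its blade, tip down and upright, between the two steel plates of the model table until both plates grip it with a snug drag of about 6 newtons, without forcing it. Finish while still holding the gauge at that depth (do not let go), and leave everything else on the bench where it is.

Things in the scene. Friction and masses are not known exactly. Their poses are not given: they have to be found in the camera images.
- control_box: cream box with three white keys, 85 (x) x 165 (y) x 34 mm, fixed to the bench, left or right of the model table, turned in yaw. Origin: centre of its underside. Keys in a row along its y, at y = +52 mm (round), 0 (square), -52 mm (bar)
- key_round (a joint): spring key, white plastic, round, 26 mm across; its top stands 12 mm above the box. Value: travel pressed in, 0 (up) to 0.005 m (fully down); counts as pressed beyond 0.0035. 1.8 N starts it moving, 4.8 N takes it fully down; it springs back
- key_square (a joint): spring key, white plastic, square, 24 x 24 mm; its top stands 12 mm above the box. Value: travel pressed in, 0 (up) to 0.005 m (fully down); counts as pressed beyond 0.0035. 1.8 N starts it moving, 4.8 N takes it fully down; it springs back
- key_bar (a joint): spring key, white plastic, a long bar, 42 mm along the box's x, 14 mm wide; its top stands 12 mm above the box. Value: travel pressed in, 0 (up) to 0.005 m (fully down); counts as pressed beyond 0.0035. 1.8 N starts it moving, 4.8 N takes it fully down; it springs back
- key_round_top (a point): centre of the top face of the round key (moves with it), 46 mm above the bench when up
- key_square_top (a point): centre of the top face of the square key, likewise
- key_bar_top (a point): centre of the top face of the bar key, likewise
- stand: wooden gauge stand, block 60 x 60 x 98 mm on a 70 mm foot, fixed, with one slot from above, 12 mm (x) by 20 mm (y). Origin: centre of its underside
- gauge: taper feeler gauge, 80 g, standing upright in the stand's slot with the underside of its handle on the stand's top. Origin: middle of the blade's tip; z runs up the blade to the handle; x is across the thickness. Black handle from 90 to 135 mm above the tip, 18 mm thick (x) by 28 mm wide (y): grip it across x with 40 N or more, about 112 mm above the tip. Alike when turned half round
- gauge_tip (a point): middle of the gauge's blade tip. The steel blade is 90 mm long, 16 mm wide (y), 2 mm thick at the tip growing evenly to 7 mm at 70 mm from the tip, then 7 mm up to the handle
- model_table: fixed round steel base (120 mm across) with a cream cone that carries the carriage. Origin: centre of its underside on the bench; its x is the direction across the gap, its y runs along the plates
- carriage: aluminium carriage 84 x 60 x 12 mm that carries both plates; it floats freely up to 5 mm either way along the model table's x, so the plates centre themselves on the blade. Origin: centre of its underside, 47 mm above the bench
- gap_mouth (a point): point in the gap at its throat (the narrowest level, where the parallel faces of the plates begin), within 1 mm of midway between the plates, 143 mm above the bench. Axes as the model table's. It floats with the carriage
- spring_plate: upright steel plate on the gap's +x side, 50 mm wide (y), parallel face 84 mm tall, with a flared lip above it that leads into the gap and ends 12 mm above the throat and 7 mm back from the face. Origin: foot of its inner face. It is pushed to its rest by a stiff spring (30 N per mm, 4 mm of travel)
- set_plate: the like plate on the -x side, rigidly set on the carriage. The gap between the plates is between 3 and 5 mm, different each time, so the blade begins to drag 14 to 42 mm below the throat; from there each plate's squeeze grows about 1 N per mm deeper. Right depth: each plate squeezes 2 to 12 N, best about 5 N, some 5 mm past the first drag; 22 N is forcing it
- plaster_model: bystander: white plaster dental cast, 64 mm across, 28 mm tall; leave it where it is. Origin: on its underside
- blank: bystander: blue milling disc, 98 mm across, 14 mm thick; leave it where it is. Origin: on its underside
- jar: bystander: lidded jar 56 mm across, 70 mm tall; leave it where it is. Origin: on its underside
- bowl: bystander: black rubber mixing bowl 110 mm across, 60 mm tall; leave it where it is. Origin: on its underside
- brush: bystander: brush lying on the bench; leave it where it is. Origin: on its underside
- wax_knife: bystander: plaster spatula lying on the bench; leave it where it is. Origin: on its underside
- bur_block: bystander: aluminium block 50 x 90 mm with eight upright steel burs, 48 mm tall; leave it where it is. Origin: on its underside
Things that resemble listed ones, but are neither listed nor needed, are in the scene too. What is shaped like the gauge but red or yellow is not meant.

How it is judged (in metres and radians):
On the way, in this order (a step that is already met when the one before it is completed fails the run):
1. the round key is pressed alone (value of joint key_round above 0.0035 m), for 0.05 s.
2. then the square key (value of joint key_square above 0.0035 m), for 0.05 s.
3. then the bar key (value of joint key_bar above 0.0035 m), for 0.05 s.
4. then the gauge is drawn out of its stand in the fingers (height (world z) of gauge_tip above 0.1 m and contact force between the fingers and gauge above 2 N), for 0.1 s.
At the end, for the whole second after the job is handed in: The fingers hold the gauge (over 3 N), upright within 10 degrees and still, its tip at least 12 mm below the throat of the plates and within their width (20 mm of the middle), each plate squeezing it with 2 to 12 N; the keys are up (contact force between gauge and spring_plate between 2 and 12 N and contact force between gauge and set_plate between 2 and 12 N and contact force between the fingers and gauge above 3 N and z of gauge_tip in the frame of gap_mouth below -0.012 m and y of gauge_tip in the frame of gap_mouth between -0.02 and 0.02 m and x of gauge_tip in the frame of gap_mouth between -0.006 and 0.006 m and angle between gauge's own z axis and vertical below 0.17 rad and linear speed of gauge below 0.01 m/s and value of joint each of key_round, key_square, key_bar below 0.002 m); the arm keeps its last pose, push and grip.
It fails at once if the gauge is forced: over 22 N against a plate (contact force between gauge and spring_plate above 22 N or contact force between gauge and set_plate above 22 N).
It fails at once if two keys are down at once (value of joint each of key_round, key_square above 0.0025 m or value of joint each of key_square, key_bar above 0.0025 m or value of joint each of key_round, key_bar above 0.0025 m).
It fails at once if another thing on the bench is moved by more than 20 mm (distance of any of plaster_model, blank, jar, bowl, brush, wax_knife, bur_block from where it was at the start of the episode above 0.02 m).
It also fails if it takes over 67 s, if anything falls off the work surface, if the arm or the gripper's body presses on something with over 40 N, if the wrist force passes 120 N, or if a joint passes its speed limit or range.

ROBOT

A 6-joint arm with a two-finger parallel gripper is mounted at the origin on the work surface. World frame = base frame: x ahead of the robot, y to its left, z up, the work surface at z = 0. Lengths are in mm, angles in degrees, forces in N, time in s.
With the tool pointing down it reaches from about 300 to 850 mm from the base axis. Payload 4.2 kg.
Tool frame: the origin (TCP) lies midway between the tips of the shut fingers; the grasp point (between the pads) lies 19 mm behind it (env.grip_depth is the distance from the TCP to the grasp point, in mm); z points along the fingers, y is the line along which they close (so a half turn about z gives the same grasp; the last joint's range is limited). The gripper opens to 91 mm and grips with 3 to 60 N. Pads are 32 mm wide; open, the fingers measure 118 mm over their backs; the gripper's body (76 mm by 178 mm) begins 60 mm behind the grasp point.
Start: joints at [70.76, 18.312, 89.639, -0, 72.044, -1.146], TCP at [178.585, 546.584, 178.276] pointing down, gripper open.
Joint ranges: [-177.97, 177.97], [-48.28, 115.42], [12.27, 149.76], [-77.06, 257.06], [2.81, 150.46], [-146.56, 146.56]. Speed limits (degrees/s): [147.25, 147.25, 180, 180, 180, 180].

INTERFACE

Orientations are given as [roll, pitch, yaw] about the fixed x, y, z axes, in that order (R = Rz(yaw) Ry(pitch) Rx(roll)).
In Python, from workcell import env, eyes gives the robot as it stands.
- The arm moves only by the tool send_rows, never from a script. Its argument "motion" is a list of rows, each a list of 7 numbers: the shift along the world's x, y, z normalised to -1 to 1, where 1 is 0.5 m, then the turn, a rotation vector about the world's x, y, z normalised to -1 to 1, where 1 is 60 degrees, then the opening, from -1 (shut) to 1 (fully open). A call has 1 to 20 rows; each row is the pose to reach, as a shift and turn from the pose commanded when the call began; what a row does not reach only later rows make up. A row lasts 1/8 s, in which the tool goes at most 62.5 mm and 10.7 degrees, less where a joint would pass 70% of its speed; a pose out of reach is approached as far as the arm can. A call with a number of a shift or a turn outside -1 to 1 is refused whole. A call with a gripper value outside its range is refused whole. The fingers move at their own pace and stop on an object; "squeeze" is the grip in N (left out, the last holds). Time passes only in rows, so rows that repeat a pose let the fingers close. It gives the time, the measured TCP pose, the force, the opening and the grip force at its end, in the units of the state.
- env.state(): the state, without advancing time (a new reading comes with each control period).
- eyes.grab_frame(name): name is "scene" or "top"; returns a dict with "pixels" (480x640x3 uint8, red, green, blue), "depth" (480x640 float32, mm along the optical axis (not along the pixel's ray), 0 where there is no reading), "fx", "fy", "cx", "cy" (pixels), "R" (3x3) and "t" (3): a world point X has camera coordinates R X + t. Camera axes: x right, y down, z forward; pixel columns grow to the right and rows downward; lengths in mm; the calibration is good to about 2 mm. A picture is of the moment at which its call begins.
- env.job_done(): hands the job in; it is judged then, once.
The state is a dict: "time_s": time; "qpos": joint angles; "qvel": joint speeds; "effort": joint torques, N m; "ee_pos": TCP position; "ee_rot": TCP orientation; "force": force on the tool from outside, world axes, zero at the start; "torque": the same for the moment, N m; "gripper_width": finger opening in mm; "gripper_force": force on a finger pad.
Only numpy, scipy, OpenCV 4.12 (cv2) and the standard library are available. Lean on these libraries where they do the work, as an engineer would, in place of code of your own. Each camera call takes 0.05 s, during which the arm holds its last target. There are 200 camera calls.

## Working session

There is one attempt and no reset: what is moved stays moved. The work goes in short steps, Python scripts to look and compute and a tool call to move; the robot and the scene stay as the last step left them, time stands still between calls to the robot, and variables do not carry over. Pictures are saved under pics/ and viewed, at most 10 in all, crops included, and the job is handed in when it is done.

Besides the shell and the picture viewer there is one more tool, called after ">>>" as name(argument=value, ...) on one line, values as JSON. send_rows: Moves the arm, as the interface text tells. Its arguments: {"type":"object","properties":{"motion":{"type":"array"},"squeeze":{"type":"number"}},"required":["motion"]}

```bash
mkdir -p pics; python3 - <<'E'
from workcell import env, eyes
import cv2,numpy as np,pickle
for n in("scene","top"):
    f=eyes.grab_frame(n); pickle.dump(f,open(n+'.pkl','wb'))
    cv2.imwrite(f'pics/{n}0.png',f['pixels'][:,:,::-1])
    R=np.array(f['R']);print(n,f['fx'],f['cx'],f['cy'],(-R.T@np.array(f['t'])).round(),R[2].round(2))
s=env.state();print(s['time_s'],s['ee_pos'],s['ee_rot'],s['force'],env.grip_depth)
E
```

```text
scene 606.2443098065893 324.07332560390194 239.11708586053467 [ 886.  536. 1170.] [-0.26 -0.44 -0.86]
top 491.22908793759024 319.60678733716725 236.40940474804273 [ 481.    8. 1368.] [ 0.03  0.   -1.  ]
0.1 [178.41534797 546.07438591 177.50058795] [-1.79907306e+02 -1.08533567e-03  1.61906442e+02] [ 0.33752031  0.14243218 -0.02812859] 18.8
```

View pics/scene0.png

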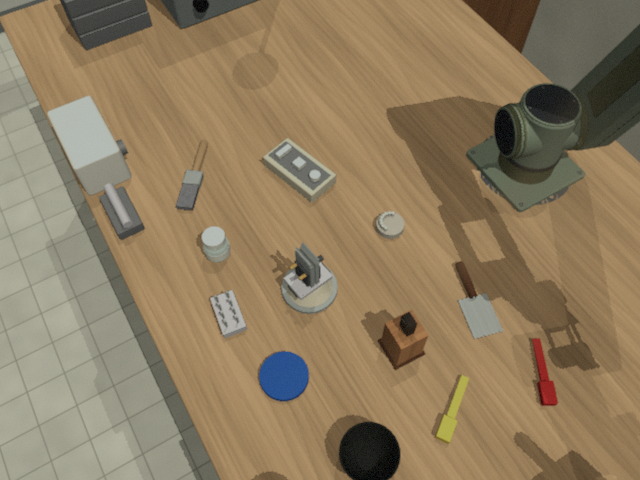

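View pics/top0.png

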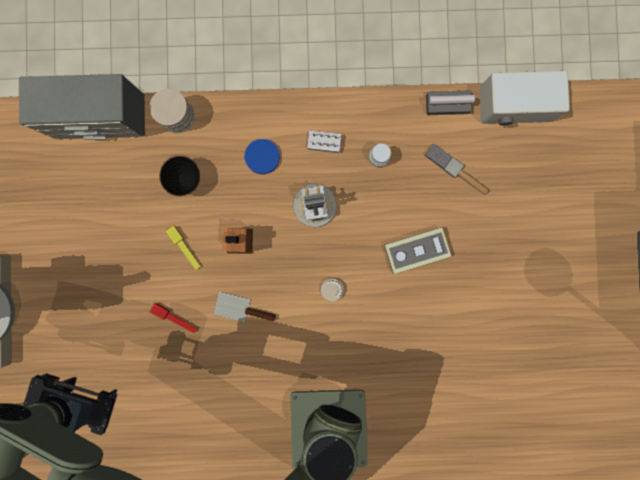

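The scene picture shows the control box at (300,170), the plates at (310,268), the wooden stand with its black handle at (407,325), and the yellow and red lookalikes at (453,408) and (543,372). In the top picture these are at (418,250), (315,203), (237,240), (183,248) and (175,318). The only black-handled gauge is the one in the stand, so that's the one meant. Next I'll measure and make an enlarged crop.

```bash
cat >h.py <<'E'
import numpy as np,cv2,pickle
def cloud(f):
    v,u=np.mgrid[0:480,0:640]; d=f['depth'].astype(float)
    P=np.stack([(u-f['cx'])/f['fx']*d,(v-f['cy'])/f['fy']*d,d],-1)
    W=(P-np.array(f['t']))@np.array(f['R']); W[d==0]=np.nan; return W
def ray(f,u,v,z):
    R=np.array(f['R']);c=-R.T@np.array(f['t']);d=R.T@np.array([(u-f['cx'])/f['fx'],(v-f['cy'])/f['fy'],1])
    return (c+d*(z-c[2])/d[2])
def proj(f,X):
    p=np.array(f['R'])@np.array(X)+np.array(f['t']);return np.array([f['cx']+f['fx']*p[0]/p[2],f['cy']+f['fy']*p[1]/p[2]])
E
python3 - <<'E'
from h import *
np.set_printoptions(suppress=True,precision=1)
S={n:pickle.load(open(n+'.pkl','rb')) for n in('scene','top')}
box={'scene':dict(keys=(262,138,337,200),stand=(378,308,430,368),plates=(278,240,342,312)),
     'top':dict(keys=(383,225,453,275),stand=(218,222,258,258),plates=(290,180,345,230))}
rng={'keys':[(30,38),(42,50)],'stand':[(94,102),(125,150)],'plates':[(44,64),(135,148),(149,160)]}
for n,f in S.items():
    W=cloud(f);hsv=cv2.cvtColor(f['pixels'],cv2.COLOR_RGB2HSV)
    for k,(a,b,c,d) in box[n].items():
        w=W[b:d,a:c]
        for lo,hi in rng[k]:
            m=((w[...,2]>lo)&(w[...,2]<hi)).astype(np.uint8)
            N,L,st,ce=cv2.connectedComponentsWithStats(m)
            for i in range(1,N):
                if st[i,4]<6: continue
                p=w[L==i]; r=cv2.minAreaRect(p[:,:2].astype(np.float32))
                print(n,k,(lo,hi),'n',st[i,4],'px',ce[i]+[a,b],'med',np.median(p,0),'rect',np.array(r[0]),np.array(r[1]),round(r[2],1))
t=[]
for n,(a,b,c,d) in [('scene',(275,240,345,315)),('scene',(375,300,445,375)),('top',(285,172,350,242)),('top',(205,205,270,275))]:
    t.append(cv2.resize(S[n]['pixels'][b:d,a:c,::-1],(390,290),interpolation=cv2.INTER_CUBIC))
cv2.imwrite('pics/crop1.png',np.vstack([np.hstack(t[:2]),np.hstack(t[2:])]))
E
```

```text
scene keys (30, 38) n 1488 px [299.8 167.3] med [ 484.9 -247.4   34.1] rect [ 482.2 -254.8] [ 88.  167.7] 15.7
scene keys (42, 50) n 83 px [283.6 150.4] med [ 495.9 -305.5   45.7] rect [ 493.3 -306.6] [46.8 15.5] 16.8
scene keys (42, 50) n 88 px [298.9 162.7] med [ 481.8 -254.8   46.2] rect [ 482.1 -255.7] [26.9 28.3] 11.5
scene keys (42, 50) n 81 px [315.  174.9] med [ 468.1 -204.    46.2] rect [ 467.1 -204.7] [25.5 25.4] 17.9
scene stand (94, 102) n 639 px [405.9 332. ] med [531.8 241.1  97.4] rect [522.8 233. ] [62.1 61.5] 86.8
scene stand (125, 150) n 197 px [408.9 321.6] med [525.1 235.  141.7] rect [523. 233.] [29.2 19.4] 87.3
scene plates (44, 64) n 644 px [306.8 282.7] med [637.5  35.1  58. ] rect [615.1  22.2] [90.8 60.8] 7.3
scene plates (135, 148) n 184 px [306.9 258.2] med [617.8  24.9 142.6] rect [618.7  22.1] [21.  52.6] 9.9
scene plates (149, 160) n 85 px [309.9 251.9] med [609.9  20.9 152.7] rect [609.9  21.3] [ 8.2 50.4] 7.5
scene plates (149, 160) n 55 px [303.5 256.9] med [626.8  26.5 154.1] rect [625.7  24.2] [ 6.8 51.5] 9.8
top keys (30, 38) n 1273 px [417.2 250.
[... 301 characters left out ...]
7 px [400.3 256.2] med [ 464.3 -205.1   45.4] rect [ 464.5 -206.4] [24.1 21.6] 88.3
top stand (94, 102) n 368 px [233.9 240. ] med [516.3 231.5  96.8] rect [520.8 232.8] [60.6 59.7] 88.2
top stand (125, 150) n 86 px [230.6 239. ] med [520.9 231.5 140.3] rect [519.8 232.8] [29.2 17.4] 88.5
top plates (44, 64) n 373 px [314.4 205.1] med [595.5  23.1  57. ] rect [612.4  21.5] [89.2 59.6] 7.8
top plates (135, 148) n 70 px [313.4 198.3] med [617.2  23.1 143.8] rect [616.   21.9] [14.9 48.8] 4.0
top plates (149, 160) n 44 px [312.7 195.2] med [623.5  24.1 152. ] rect [622.8  23.7] [ 7.3 47.7] 8.9
top plates (149, 160) n 38 px [313.9 201.8] med [606.5  20.8 152.1] rect [606.7  20.8] [ 5.9 49.6] 5.8
```

View pics/crop1.png

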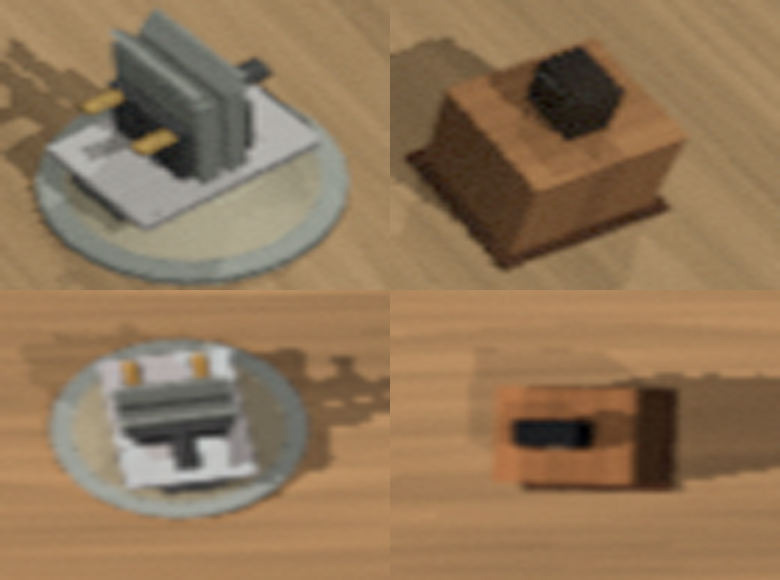

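The crop confirms it: the lower-right and upper-right panels show the black handle standing in the wooden stand, wide along world y, and the left panels show the two plates with an open gap. Measured positions (averaging both views) are round key (466,-205.5), square (480.5,-256), bar (492.7,-306), gauge (521.5,233, yaw -2°) and gap (616.3,22.5, yaw about 8°). Heights match the given ones (46, 98, 143 and 155 mm).

>>> send_rows(motion=[[0.28,-0.76,0.04,0,0,-1,-1],[0.28,-0.76,0.04,0,0,-1,-1],[0.28,-0.76,0.04,0,0,-1,-1],[0.28,-0.76,0.04,0,0,-1,-1],[0.28,-0.76,0.04,0,0,-1,-1],[0.28,-0.76,0.04,0,0,-1,-1],[0.28,-0.76,0.04,0,0,-1,-1],[0.28,-0.76,0.04,0,0,-1,-1],[0.28,-0.76,0.04,0,0,-1,-1],[0.28,-0.76,0.04,0,0,-1,-1]])

```text
time_s: 1.35
ee_pos: [318.2, 167.4, 198.1]
ee_rot: [-180.0, -0.0, 102.0]
force: [0.0, -0.3, -0.1]
gripper_width: 0.6
gripper_force: 0.0
```

>>> send_rows(motion=[[0.295,-0.744,-0.236,0,0,0,-1],[0.295,-0.744,-0.236,0,0,0,-1],[0.295,-0.744,-0.236,0,0,0,-1],[0.295,-0.744,-0.236,0,0,0,-1],[0.295,-0.744,-0.236,0,0,0,-1],[0.295,-0.744,-0.236,0,0,0,-1],[0.295,-0.744,-0.236,0,0,0,-1],[0.295,-0.744,-0.236,0,0,0,-1],[0.295,-0.744,-0.236,0,0,0,-1],[0.295,-0.744,-0.236,0,0,0,-1],[0.295,-0.744,-0.236,0,0,0,-1]])

```text
time_s: 2.72
ee_pos: [466.1, -204.4, 80.8]
ee_rot: [180.0, 0.0, 102.0]
force: [-0.2, -0.0, -0.6]
gripper_width: 0.8
gripper_force: 0.0
```

>>> send_rows(motion=[[0,0,-0.03,0,0,0,-1],[0,0,-0.055,0,0,0,-1],[0,0,-0.07,0,0,0,-1],[0,0,-0.078,0,0,0,-1],[0,0,-0.078,0,0,0,-1],[0,0,-0.078,0,0,0,-1]])

```text
time_s: 3.48
ee_pos: [466.4, -205.6, 41.5]
ee_rot: [180.0, 0.0, 101.9]
force: [-0.8, -0.3, -0.2]
gripper_width: 0.4
gripper_force: 0.0
```

>>> send_rows(motion=[[0,0,-0.001,0,0,0,-1],[0,0,-0.002,0,0,0,-1],[0,0,-0.002,0,0,0,-1]])

```text
time_s: 3.85
ee_pos: [466.1, -205.4, 40.3]
ee_rot: [180.0, 0.0, 101.9]
force: [0.1, -0.3, 0.3]
gripper_width: 0.1
gripper_force: 0.0
```

```bash
python3 - <<'E'
from workcell import env, eyes
import cv2,numpy as np
s=env.state();print(s['ee_pos'],s['force'],s['torque'],s['effort'])
f=eyes.grab_frame('scene');g=eyes.grab_frame('top')
a=cv2.resize(f['pixels'][110:230,230:370,::-1],(400,343),interpolation=cv2.INTER_CUBIC)
b=cv2.resize(g['pixels'][200:300,350:467,::-1],(400,343),interpolation=cv2.INTER_CUBIC)
cv2.imwrite('pics/press.png',np.hstack([a,b]))
E
```

```text
[ 466.08030529 -205.42902096   40.30629975] [ 0.11656431 -0.29927587  0.29399604] [-0.10722797  0.05258148 -0.03230937] [-2.06122502e-03 -3.79064512e+01 -1.82289916e+01  3.09782953e-02
  7.11709843e-02 -2.28328997e-05]
```

View pics/press.png

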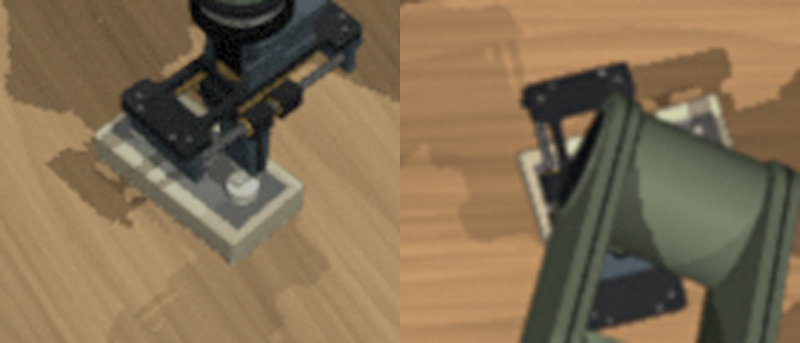

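The picture shows the round key still up at crop (242,186), with the fingers behind it and nothing on it. I'll check where the fingers really are using depth.

```bash
python3 - <<'E'
from workcell import env, eyes
from h import *
np.set_printoptions(suppress=True,precision=1)
f=eyes.grab_frame('scene');W=cloud(f);pickle.dump(f,open('s1.pkl','wb'))
print(env.state()['ee_pos'],env.state()['gripper_width'])
print('tcp px',proj(f,env.state()['ee_pos']))
px=f['pixels'].astype(int)
w=W[110:230,230:370].reshape(-1,3);p=px[110:230,230:370].reshape(-1,3)
dark=p.max(1)<110
for lo,hi in[(36,48),(48,58),(58,70),(70,85),(85,105),(105,125)]:
    m=(w[:,2]>lo)&(w[:,2]<hi); q=w[m]
    N=np.c_[q]
    if len(q)<5: continue
    print(lo,hi,len(q)); 
    g=np.zeros((300,300),np.uint8);ij=((q[:,:2]-[350,-350])/1).astype(int);ok=((ij>=0)&(ij<300)).all(1)
    g[ij[ok,0],ij[ok,1]]=1;g=cv2.dilate(g,np.ones((5,5)));n,L,st,ce=cv2.connectedComponentsWithStats(g)
    for i in range(1,n):
        if st[i,4]>60: print('   c xy',ce[i][::-1]+[350,-350],'ext x,y',st[i,3],st[i,2])
b=cv2.resize(f['pixels'][120:210,250:370,::-1],(800,600),interpolation=cv2.INTER_CUBIC)
u=proj(f,env.state()['ee_pos']);cv2.drawMarker(b,(int((u[0]-250)*6.667),int((u[1]-120)*6.667)),(0,0,255))
cv2.imwrite('pics/press2.png',b)
E
```

```text
[ 466.1 -205.4   40.3] 0.33029181316210404
tcp px [315.5 175.9]
36 48 296
   c xy [ 469.4 -201.7] ext x,y 89 65
   c xy [ 466.8 -239.9] ext x,y 27 30
   c xy [ 504.2 -228.7] ext x,y 11 18
   c xy [ 513.6 -259.5] ext x,y 29 37
   c xy [ 521.6 -303.5] ext x,y 36 50
48 58 23
   c xy [ 468.9 -204.8] ext x,y 27 20
70 85 25
   c xy [ 463.3 -188.3] ext x,y 22 12
   c xy [ 475.4 -210.3] ext x,y 10 19
85 105 76
   c xy [ 468.8 -196.8] ext x,y 33 40
105 125 75
   c xy [ 470.2 -195.9] ext x,y 35 40
```

View pics/press2.png

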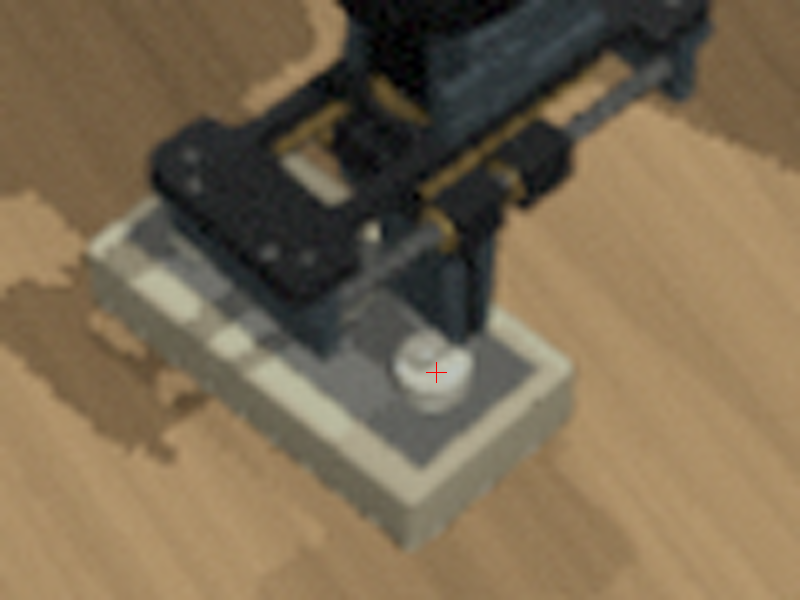

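The view shows the key uncovered at crop (432,365) and the fingertip ending at about (460,338), so the tips look higher than the reported TCP. I'll read the tip height from depth.

```bash
python3 - <<'E'
from h import *
f=pickle.load(open('s1.pkl','rb'));W=cloud(f)
for v in range(158,180):
    print(v,[tuple(int(round(x)) if x==x else -1 for x in W[v,u]) for u in range(311,325,3)])
for z in(40,50,60,70):print(z,proj(f,[466,-205.4,z]))
E
```

```text
158 [(499, -165, 170), (476, -193, 126), (484, -165, 161), (478, -164, 158), (455, -189, 116)]
159 [(501, -161, 172), (475, -195, 120), (474, -184, 130), (464, -187, 121), (456, -188, 115)]
160 [(479, -202, 111), (477, -191, 122), (473, -186, 124), (464, -188, 116), (455, -189, 110)]
161 [(476, -207, 100), (475, -194, 114), (475, -182, 127), (462, -190, 109), (456, -188, 108)]
162 [(476, -206, 97), (475, -195, 108), (472, -186, 117), (464, -188, 110), (455, -189, 102)]
163 [(477, -205, 96), (473, -199, 100), (473, -185, 115), (463, -189, 104), (454, -192, 95)]
164 [(475, -209, 87), (475, -194, 103), (473, -186, 110), (464, -188, 101), (454, -191, 92)]
165 [(476, -208, 84), (474, -197, 95), (473, -186, 106), (463, -190, 96), (455, -189, 92)]
166 [(476, -208, 80), (476, -194, 96), (473, -186, 103), (465, -187, 97), (458, -185, 94)]
167 [(459, -239, 32), (474, -198, 87), (474, -184, 102), (465, -187, 93), (456, -189, 85)]
168 [(459, -238, 29), (475, -196, 87), (473, -186, 96), (463, -189, 86), (456, -188, 82)]
169 [(464, -230, 37), (457, -228, 35), (472, -188, 90), (464, -187, 85), (456
[... 336 characters left out ...]
), (456, -201, 49), (446, -205, 38)]
174 [(476, -209, 50), (470, -206, 49), (464, -202, 50), (457, -200, 47), (446, -205, 34)]
175 [(476, -208, 47), (470, -205, 46), (464, -201, 47), (458, -198, 46), (448, -202, 35)]
176 [(476, -209, 43), (472, -202, 47), (466, -198, 48), (460, -196, 47), (448, -202, 32)]
177 [(478, -206, 44), (474, -199, 49), (467, -197, 46), (460, -196, 43), (451, -196, 37)]
178 [(480, -203, 44), (474, -199, 44), (468, -195, 46), (459, -197, 37), (451, -196, 32)]
179 [(480, -202, 42), (475, -197, 45), (467, -197, 39), (460, -195, 36), (453, -193, 34)]
40 [315.53296596 175.92478653]
50 [315.47814569 173.30308679]
60 [315.42264991 170.6490819 ]
70 [315.36646607 167.96217104]
```

Depth puts the fingertips near z≈75 while the reported TCP is at 40, and zero force agrees with that. I'll go down in small steps and watch the force.

>>> send_rows(motion=[[0,0,-0.01,0,0,0,-1],[0,0,-0.02,0,0,0,-1],[0,0,-0.03,0,0,0,-1],[0,0,-0.036,0,0,0,-1],[0,0,-0.036,0,0,0,-1]])

```text
time_s: 4.62
ee_pos: [465.9, -205.3, 21.9]
ee_rot: [-180.0, -0.0, 101.9]
force: [0.3, 0.2, 1.0]
gripper_width: 0.4
gripper_force: 0.0
```

```bash
python3 - <<'E'
from workcell import env, eyes
from h import *
print(env.state()['force'],env.state()['ee_pos'])
f=eyes.grab_frame('scene');W=cloud(f)
for u in (314,317,320,323):
    c=[(v,)+tuple(int(round(x)) if x==x else -1 for x in W[v,u]) for v in range(164,186,2)]
    print(u,c)
# start-pose check: finger heights in first top view
W0=cloud(pickle.load(open('top.pkl','rb')))[370:435,20:120].reshape(-1,3)
d=np.hypot(W0[:,0]-178,W0[:,1]-546);m=(d<110)&(W0[:,2]>100)
print('start z pct',np.nanpercentile(W0[m][:,2],[1,5,20,50,80,99]))
E
```

```text
[0.32295937 0.24366752 1.01419036] [ 465.91428379 -205.3409496    21.9393667 ]
314 [(164, 477, -193, 105), (166, 475, -196, 94), (168, 476, -194, 89), (170, 475, -196, 78), (172, 475, -196, 71), (174, 468, -208, 46), (176, 472, -203, 47), (178, 475, -197, 48), (180, 475, -197, 41), (182, 476, -196, 34), (184, 478, -193, 32)]
317 [(164, 474, -183, 115), (166, 472, -188, 100), (168, 473, -185, 97), (170, 472, -187, 87), (172, 473, -187, 80), (174, 470, -191, 66), (176, 465, -200, 45), (178, 467, -196, 44), (180, 469, -194, 40), (182, 471, -191, 36), (184, 473, -188, 34)]
320 [(164, 464, -188, 102), (166, 465, -186, 98), (168, 464, -188, 88), (170, 465, -187, 82), (172, 465, -187, 75), (174, 464, -188, 66), (176, 463, -191, 54), (178, 460, -196, 38), (180, 460, -196, 31), (182, 462, -192, 29), (184, 465, -186, 31)]
323 [(164, 455, -190, 94), (166, 455, -190, 87), (168, 457, -187, 84), (170, 455, -190, 72), (172, 456, -189, 67), (174, 456, -187, 61), (176, 447, -203, 30), (178, 452, -195, 34), (180, 455, -190, 34), (182, 457, -187, 31), (184, 461, -180, 34)]
start z pct [228.09991854 300.55052478 329.97692871 348.16729499 516.22354199
 586.03831981]
```

>>> send_rows(motion=[[0,0,-0.006,0,0,0,-1],[0,0,-0.012,0,0,0,-1],[0,0,-0.016,0,0,0,-1],[0,0,-0.016,0,0,0,-1]])

```text
time_s: 5.18
ee_pos: [465.9, -205.4, 14.1]
ee_rot: [-180.0, -0.0, 101.9]
force: [0.3, -0.3, -0.1]
gripper_width: 0.3
gripper_force: 0.0
```

>>> send_rows(motion=[[0,0,-0.002,0,0,0,-1],[0,0,-0.004,0,0,0,-1],[0,0,-0.004,0,0,0,-1]])

```text
time_s: 5.55
ee_pos: [466.0, -205.4, 12.2]
ee_rot: [-180.0, -0.0, 101.9]
force: [0.5, 0.3, 0.2]
gripper_width: 0.7
gripper_force: 0.0
```

>>> send_rows(motion=[[0,0,-0.002,0,0,0,-1],[0,0,-0.004,0,0,0,-1],[0,0,-0.004,0,0,0,-1]])

```text
time_s: 5.92
ee_pos: [466.2, -205.5, 10.4]
ee_rot: [180.0, 0.0, 101.9]
force: [-0.1, -0.1, 1.7]
gripper_width: 0.6
gripper_force: 1.0
```

>>> send_rows(motion=[[0,0,-0.002,0,0,0,-1],[0,0,-0.004,0,0,0,-1],[0,0,-0.004,0,0,0,-1]])

```text
time_s: 6.3
ee_pos: [466.2, -205.5, 8.4]
ee_rot: [180.0, 0.0, 101.9]
force: [-0.6, 0.2, 3.0]
gripper_width: -0.1
gripper_force: 1.6
```

Contact came at reported z≈10.4, so the reported TCP sits about 35.6 mm below the real tips. Pressing further now.

>>> send_rows(motion=[[0,0,-0.003,0,0,0,-1],[0,0,-0.005,0,0,0,-1],[0,0,-0.005,0,0,0,-1],[0,0,-0.005,0,0,0,-1]])

```text
time_s: 6.8
ee_pos: [466.2, -205.4, 6.1]
ee_rot: [180.0, 0.0, 101.9]
force: [-1.3, 0.6, 5.7]
gripper_width: 0.3
gripper_force: 3.0
```

>>> send_rows(motion=[[0,0,0.04,0,0,0,-1],[0,0,0.04,0,0,0,-1],[0.029,-0.101,0.04,0,0,0,-1],[0.029,-0.101,0.04,0,0,0,-1],[0.029,-0.101,0.04,0,0,0,-1],[0.029,-0.101,0.02,0,0,0,-1],[0.029,-0.101,0.008,0,0,0,-1],[0.029,-0.101,0.003,0,0,0,-1],[0.029,-0.101,0,0,0,0,-1],[0.029,-0.101,0,0,0,0,-1],[0.029,-0.101,0,0,0,0,-1]])

```text
time_s: 8.18
ee_pos: [480.2, -255.4, 6.1]
ee_rot: [-180.0, -0.0, 101.9]
force: [-2.0, 2.9, 5.9]
gripper_width: 0.6
gripper_force: 2.8
```

>>> send_rows(motion=[[0,0,0.04,0,0,0,-1],[0,0,0.04,0,0,0,-1],[0.025,-0.1,0.04,0,0,0,-1],[0.025,-0.1,0.04,0,0,0,-1],[0.025,-0.1,0.04,0,0,0,-1],[0.025,-0.1,0.02,0,0,0,-1],[0.025,-0.1,0.008,0,0,0,-1],[0.025,-0.1,0.003,0,0,0,-1],[0.025,-0.1,0,0,0,0,-1],[0.025,-0.1,0,0,0,0,-1],[0.025,-0.1,0,0,0,0,-1]])

```text
time_s: 9.55
ee_pos: [492.8, -305.4, 6.1]
ee_rot: [-180.0, -0.0, 101.9]
force: [-2.5, 2.5, 6.5]
gripper_width: 0.7
gripper_force: 2.6
```

>>> send_rows(motion=[[0,0,0.1,0,0,0,-1],[0,0,0.2,0,0,0,-1],[0,0,0.34,0,0,0,-1],[0.05,0.5,0.34,0,0,0,0.2],[0.05,1,0.34,0,0,0,0.2],[0.05,1,0.34,0,0,0,0.2],[0.05,1,0.34,0,0,0,0.2],[0.05,1,0.34,0,0,0,0.2],[0.05,1,0.34,0,0,0,0.2],[0.05,1,0.34,0,0,0,0.2],[0.05,1,0.34,0,0,0,0.2],[0.05,1,0.34,0,0,0,0.2],[0.05,1,0.34,0,0,0,0.2],[0.05,1,0.34,0,0,0,0.2],[0.05,1,0.34,0,0,0,0.2]])

```text
time_s: 11.42
ee_pos: [518.3, 192.7, 175.9]
ee_rot: [180.0, 0.0, 101.8]
force: [0.2, -0.4, -0.5]
gripper_width: 54.8
gripper_force: 0.0
```

>>> send_rows(motion=[[0.0076,0.077,0,0,0,-0.233,0.2],[0.0076,0.077,0,0,0,-0.233,0.2],[0.0076,0.077,0,0,0,-0.233,0.2],[0.0076,0.077,0,0,0,-0.233,0.2],[0.0076,0.077,0,0,0,-0.233,0.2]])

```text
time_s: 12.05
ee_pos: [522.0, 232.0, 175.9]
ee_rot: [180.0, -0.0, 87.9]
force: [-0.1, -0.7, -0.2]
gripper_width: 54.8
gripper_force: 0.0
```

```bash
python3 - <<'E'
from workcell import env, eyes
from h import *
s=env.state();print(s['ee_pos'],s['ee_rot'],s['gripper_width'])
f=eyes.grab_frame('scene');W=cloud(f);hsv=cv2.cvtColor(f['pixels'],cv2.COLOR_RGB2HSV)
a,b,c,d=330,220,490,380
cv2.imwrite('pics/app.png',cv2.resize(f['pixels'][b:d,a:c,::-1],(600,600),interpolation=cv2.INTER_CUBIC))
w=W[b:d,a:c].reshape(-1,3)
# finger points: z between 150 and 270 within 60mm of gauge axis
e=s['ee_pos'];m=(abs(w[:,0]-e[0])<70)&(abs(w[:,1]-e[1])<25)&(w[:,2]>152)&(w[:,2]<300)
q=w[m]
for sgn in(-1,1):
    r=q[(sgn*(q[:,0]-e[0])>5)];r=r[r[:,2]<260]
    if len(r): print(sgn,len(r),'zmin',np.percentile(r[:,2],[0,2,5,20]).round(),'x',np.percentile(r[r[:,2]<235][:,0],[2,50,98]).round(),'y',np.percentile(r[r[:,2]<235][:,1],[2,50,98]).round())
E
```

```text
[521.95803086 232.04231632 175.88700611] [ 1.79987008e+02 -2.03201206e-03  8.79026151e+01] 54.841727097596944
-1 103 zmin [209. 210. 212. 220.] x [487. 494. 496.] y [226. 247. 252.]
1 42 zmin [213. 215. 216. 220.] x [551. 559. 560.] y [239. 248. 250.]
```

View pics/app.png

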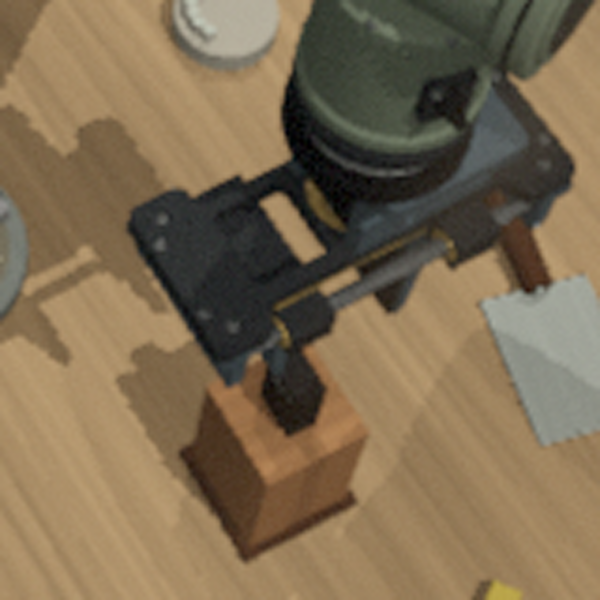

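The picture shows the open fingers straddling the black handle at crop (292,390), with tips at z≈210 against a reported 176, so the same 35 mm offset holds. Descending to grip.

>>> send_rows(motion=[[0,0,-0.06,0,0,0,0.2],[0,0,-0.12,0,0,0,0.2],[0,0,-0.17,0,0,0,0.2],[0,0,-0.2,0,0,0,0.2],[0,0,-0.216,0,0,0,0.2],[0,0,-0.216,0,0,0,0.2],[0,0,-0.216,0,0,0,0.2]])

```text
time_s: 12.98
ee_pos: [522.6, 232.8, 68.7]
ee_rot: [179.9, -0.0, 87.9]
force: [0.3, 0.5, -0.8]
gripper_width: 54.5
gripper_force: 0.0
```

>>> send_rows(motion=[[0,0,0,0,0,0,-1],[0,0,0,0,0,0,-1],[0,0,0,0,0,0,-1],[0,0,0,0,0,0,-1],[0,0,0,0,0,0,-1],[0,0,0,0,0,0,-1]], squeeze=50)

```text
time_s: 13.72
ee_pos: [521.9, 232.6, 67.8]
ee_rot: [180.0, -0.0, 87.9]
force: [0.0, 0.6, 0.5]
gripper_width: 17.6
gripper_force: 50.0
```

>>> send_rows(motion=[[0,0,0.04,0,0,0,-1],[0,0,0.1,0,0,0,-1],[0,0,0.18,0,0,0,-1],[0,0,0.26,0,0,0,-1],[0,0,0.334,0,0,0,-1],[0,0,0.334,0,0,0,-1],[0.04,-0.1,0.334,0,0,0.05,-1],[0.1,-0.2,0.334,0,0,0.1,-1],[0.14,-0.3,0.334,0,0,0.167,-1],[0.17,-0.37,0.334,0,0,0.167,-1],[0.19,-0.421,0.334,0,0,0.167,-1],[0.19,-0.421,0.334,0,0,0.167,-1],[0.19,-0.421,0.334,0,0,0.167,-1],[0.19,-0.421,0.334,0,0,0.167,-1]])

```text
time_s: 15.48
ee_pos: [616.3, 23.2, 234.4]
ee_rot: [-180.0, -0.0, 98.0]
force: [0.5, -0.1, -0.8]
gripper_width: 17.8
gripper_force: 50.0
```

```bash
python3 - <<'E'
from workcell import env, eyes
from h import *
s=env.state();print(s['ee_pos'],s['ee_rot'],s['gripper_width'],s['force'])
f=eyes.grab_frame('scene');W=cloud(f)
a,b,c,d=250,170,370,290
cv2.imwrite('pics/ins.png',cv2.resize(f['pixels'][b:d,a:c,::-1],(600,600),interpolation=cv2.INTER_CUBIC))
w=W[b:d,a:c].reshape(-1,3)
for lo,hi in[(149,160),(170,190),(190,205),(205,225),(225,260)]:
    q=w[(w[:,2]>lo)&(w[:,2]<hi)&(abs(w[:,0]-616)<40)&(abs(w[:,1]-22)<40)]
    if len(q): print(lo,len(q),np.percentile(q,[3,50,97],axis=0).round(1).tolist(),cv2.minAreaRect(q[:,:2].astype(np.float32)))
print(proj(f,[616.3,22.5,175]),proj(f,[616.3,22.5,143]))
E
```

```text
[616.3437322   23.17543251 234.42843805] [-1.79960748e+02 -2.37067436e-02  9.80224556e+01] 17.83251272120766 [ 0.48583929 -0.12088762 -0.75993035]
149 121 [[605.4, -1.8, 149.4], [614.0, 27.2, 153.0], [630.5, 46.6, 157.0]] ((617.847900390625, 22.417299270629883), (24.454790115356445, 49.799224853515625), 8.834209442138672)
170 22 [[614.8, 16.2, 176.2], [617.1, 23.6, 182.3], [618.2, 30.9, 187.6]] ((617.074462890625, 23.75831413269043), (2.6194136142730713, 15.034093856811523), 11.273477554321289)
190 23 [[614.6, 15.5, 190.8], [617.3, 27.2, 198.2], [618.9, 32.6, 204.6]] ((616.494140625, 24.37436294555664), (4.610198974609375, 18.0228328704834), 3.004080295562744)
205 38 [[614.2, 16.0, 205.3], [618.2, 26.9, 216.3], [619.7, 32.2, 224.5]] ((618.1430053710938, 23.64754867553711), (4.225844860076904, 19.07088851928711), 17.629337310791016)
225 37 [[613.2, 17.4, 225.5], [617.6, 30.4, 235.5], [619.9, 31.7, 252.6]] ((616.0592651367188, 24.455398559570312), (7.3203253746032715, 15.308856964111328), 7.307102203369141)
[307.27348012 248.23068414] [307.67378846 256.50658632]
```

View pics/ins.png

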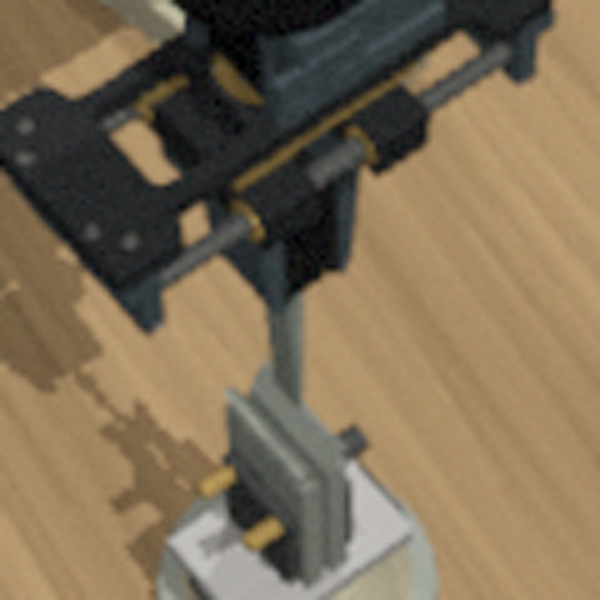

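The picture shows the blade hanging upright at crop (285,340), above the gap between the plates at (285,440) and lined up within about 1 mm. Inserting now.

>>> send_rows(motion=[[0,0,-0.02,0,0,0,-1],[0,0,-0.04,0,0,0,-1],[0,0,-0.05,0,0,0,-1],[0,0,-0.06,0,0,0,-1],[0,0,-0.07,0,0,0,-1],[0,0,-0.08,0,0,0,-1],[0,0,-0.08,0,0,0,-1],[0,0,-0.08,0,0,0,-1]])

```text
time_s: 16.52
ee_pos: [616.9, 22.1, 194.9]
ee_rot: [180.0, 0.0, 97.9]
force: [0.4, 0.6, -1.2]
gripper_width: 17.7
gripper_force: 50.0
```

```bash
cat >fz.py <<'E'
from workcell import env, eyes
import numpy as np
F=[]
for i in range(6):
    eyes.grab_frame('top'); s=env.state(); F.append(np.r_[s['force'],s['ee_pos'][2],s['gripper_force']])
print(np.mean(F,0).round(2),'sd',np.std(F,0)[:3].round(2),'tip',np.mean(F,0)[3]-59.8)
E
python3 fz.py
```

```text
[ 1.0000e-02  7.0000e-02 -7.1000e-01  1.9495e+02  5.0000e+01] sd [0.33 0.52 0.69] tip 135.15274247755207
```

>>> send_rows(motion=[[0,0,-0.004,0,0,0,-1],[0,0,-0.008,0,0,0,-1],[0,0,-0.012,0,0,0,-1],[0,0,-0.015,0,0,0,-1],[0,0,-0.018,0,0,0,-1],[0,0,-0.018,0,0,0,-1]])

```text
time_s: 17.58
ee_pos: [616.8, 22.0, 185.6]
ee_rot: [-180.0, 0.0, 97.9]
force: [0.3, -1.0, -2.2]
gripper_width: 17.5
gripper_force: 50.0
```

```bash
python3 fz.py
```

```text
[-1.1000e-01 -1.0000e-02 -1.2700e+00  1.8567e+02  5.0000e+01] sd [0.35 0.64 0.42] tip 125.87447909319643
```

>>> send_rows(motion=[[0,0,-0.002,0,0,0,-1],[0,0,-0.004,0,0,0,-1],[0,0,-0.006,0,0,0,-1],[0,0,-0.006,0,0,0,-1]])

```text
time_s: 18.38
ee_pos: [617.2, 22.1, 183.1]
ee_rot: [179.9, 0.0, 97.9]
force: [0.6, -0.9, 2.0]
gripper_width: 17.7
gripper_force: 50.0
```

```bash
python3 fz.py
```

```text
[2.3000e-01 3.0000e-02 2.3700e+00 1.8308e+02 5.0000e+01] sd [0.35 0.63 0.44] tip 123.27714486883592
```

>>> send_rows(motion=[[0,0,-0.002,0,0,0,-1],[0,0,-0.004,0,0,0,-1],[0,0,-0.006,0,0,0,-1],[0,0,-0.006,0,0,0,-1]])

```text
time_s: 19.18
ee_pos: [617.2, 22.1, 180.1]
ee_rot: [179.9, 0.0, 97.9]
force: [-0.2, 0.1, 5.6]
gripper_width: 17.9
gripper_force: 50.0
```

```bash
python3 fz.py
```

```text
[ 1.800e-01 -5.000e-02  5.130e+00  1.801e+02  5.000e+01] sd [0.41 0.49 0.49] tip 120.30107978872341
```

The drag is about 6 N (5.1 reading plus 0.9 of gauge weight), roughly 5 mm past first contact, and the gauge is steady and held at 50 N. Handing in.

```bash
python3 fz.py; python3 -c "
from workcell import env
print(env.state()['ee_rot'],env.state()['time_s']);print(env.job_done())"
```

```text
[4.000e-01 1.000e-02 5.520e+00 1.801e+02 5.000e+01] sd [0.52 0.53 0.51] tip 120.3043346316028
[1.79950305e+02 5.01128107e-03 9.79412846e+01] 19.775
the job is handed in; nothing more can be done
None
```

I pressed the three keys in order and handed the job in with the gauge still gripped at 50 N, upright between the plates at about 6 N of drag (tip about 23 mm below the throat); I inferred the plate squeeze from drag and depth, and the hand-in returned no verdict.

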